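Turn the dried specimen caddy and re-hang it on a fold-down hook

ROBOT

A 6-joint arm with a two-finger parallel gripper is mounted at the origin on the work surface. World frame = base frame: x ahead of the robot, y to its left, z up, the work surface at z = 0. Lengths are in m, angles in rad, forces in N, time in s.
With the tool pointing down it reaches from about 0.375 to 0.925 m from the base axis. Payload 5.7 kg.
Tool frame: the origin (TCP) lies on the mounting face of the last link; the fingertips stand nose_length ahead of it and the grasp point (between the pads) lies 163 mm ahead of it (nose_length is the distance from the TCP to the fingertips, in m); z points along the fingers, y is the line along which they close (so a half turn about z gives the same grasp; the last joint's range is limited). The gripper opens to 88 mm and grips with 3 to 60 N. Pads are 20 mm wide; open, the fingers measure 115 mm over their backs; the gripper's body (75 mm by 178 mm) begins 61 mm behind the grasp point.
Start: joints at [-1.449, 0.359, 1.51, -0, 1.272, -0.115], TCP at [0.141, -0.583, 0.405] pointing down, gripper open.
Joint ranges: [-2.97, 2.97], [-1.01, 2.36], [0.21, 2.38], [-0.96, 4.11], [0.2, 2.71], [-2.98, 2.98]. Speed limits (rad/s): [2.39, 2.39, 3.14, 3.14, 3.14, 3.14].

INTERFACE

Orientations are given as a unit quaternion [w, x, y, z].
In Python, from bench import * gives the robot as it stands.
- The arm moves only by the tool move_arm, never from a script. Its argument "commands" is a list of rows, each an object with "hand": the opening, from 0 (shut) to 1 (fully open); "offset": the shift along the world's x, y, z each as a share of 20 mm, from -1 to 1, a list of three; "turn": the turn, a rotation vector about the world's x, y, z each as a share of 4 degrees, from -1 to 1, a list of three. A call has 1 to 12 rows; each row shifts and turns the commanded pose from where the row before left it; what a row does not reach is not made up. A row lasts 1/12 s, in which the tool goes at most 41.7 mm and 7.16 degrees, less where a joint would pass 70% of its speed; a pose out of reach is approached as far as the arm can. A call with a number of a shift or a turn outside -1 to 1 is refused whole. A call with a gripper value outside its range is refused whole. The fingers move at their own pace and stop on an object; "force" is the grip in N (left out, the last holds). Time passes only in rows, so rows that do not move let the fingers close. It gives the time, the measured TCP pose, the force, the opening and the grip force at its end, in the units of the state.
- get_state(): the state, without advancing time (a new reading comes with each control period).
- snapshot(name): name is "side" or "top" or "wrist"; returns a dict with "image" (400x640x3 uint8, red, green, blue), "mtx" (3x3 intrinsics, pixels), "cam_to_world" (4x4, takes a point from camera to world coordinates); the wrist camera has in their place "tool_from_camera" (4x4, takes a point from camera to tool coordinates, whose origin is the TCP and whose axes are the flange's). Camera axes: x right, y down, z forward; pixel columns grow to the right and rows downward; lengths in m; the calibration is good to about 2 mm. The wrist camera is an equidistant fisheye: a pixel r from the principal point sees the ray r / f radians off the axis. A picture is of the moment at which its call begins: read the wrist's pose just before it. There is no depth.
- sign_off(): hands the job in; it is judged then, once.
Trained networks look in the newest picture that a camera, given by its name, has taken for a name from the list of things; names that differ only in an ending like _2 or _b are one class to them, and where a whole thing is asked for, a point or a joint stands for the part that bears it (a point fixed in the world has none). Each returns a list of dicts, best first, with "conf" (0 to 1); they miss things now and then, are a little off and sometimes report something else, mostly with a low value. They report only what shows in the picture. A call takes as long as a camera call. They do not tell look-alikes from the thing itself.
- search_frame(label, camera): "rect" ([left, top, right, bottom] in pixels, round what is visible of it).
- masks_of(label, camera): "pixels" (400x640 bool, what is visible of it) and "rect" ([left, top, right, bottom] in pixels, round what is visible of it).
- mark_of(label, camera): "pixel" ([column, row] in pixels: a listed point, or the origin of a listed thing).
The state is a dict: "clock": time; "joint_pos": joint angles; "qvel": joint speeds; "joint_torque": joint torques, N m; "ee_pos": TCP position; "tool_rot": TCP orientation; "force": force on the tool from outside, world axes, zero at the start; "moment": the same for the moment, N m; "grip_width": finger opening in m; "gripper_force": force on a finger pad.
Only numpy, scipy, OpenCV 4.12 (cv2) and the standard library are available. Lean on these libraries where they do the work, as an engineer would, in place of code of your own. Each camera call takes 0.05 s, during which the arm holds its last target. There are 200 camera calls.

TASK

The specimen caddy hangs upside down on its drying hook. First unfold the other, flat hook all the way; then take the caddy off, lay it down on the bench and let go, take it again so that you can turn it right way up, and hang it mouth up by its top loop on the hook you unfolded. Finally fold the emptied drying hook up flat; never drop or fling the caddy, and leave the tub, box and cup where they stand.

Things in the scene. Friction and masses are not known exactly. Their poses are not given: they have to be found in the camera images.
- caddy: Open white plastic pocket 44 (x) x 60 (y) x 80 (z) mm, walls 4 mm, 0.13 to 0.25 kg, with a loop of 8 mm steel wire at each end, in its y-z plane. Origin: centre of the pocket, within 5 mm of the centre of mass; z points out of the open mouth. Starts upside down, hung by its foot loop. Cannot stand on its loops; lying on a 60 x 80 face its origin is 22 mm above the bench.
- caddy_top_bar (a point): Middle of the inner side (facing the pocket) of the top loop's crossbar, at 0, 0, +74 mm in the caddy; crossbar along y. Top loop, at the mouth: from z = +40 to +82, 60 mm wide outside, 44 inside, 34 mm clear between pocket and crossbar; upper corners slant in above z = +66. This point rests on the hook's bar when hung mouth up.
- caddy_foot_bar (a point): The same point of the foot loop, at 0, 0, -74 mm in the caddy. Foot loop, beyond the closed bottom: from z = -40 to -82, 42 mm wide outside, 26 inside, 34 mm clear between pocket and crossbar. At the start it rests on the drying hook's bar, which passes through the loop.
- dry_screen: Fixed upright clear plastic screen that carries the drying hook, on which the caddy hangs at the start. Sheet 8 mm thick, 160 mm wide, top edge 240 mm above the bench, on a foot 100 x 170 x 12 mm. Origin: on the bench, under the middle of the sheet. Its -x axis points out of the face with the hook (to the robot's right, within 0.3 rad of world -y); y runs along the sheet, z up.
- dry_hook (a joint): Drying hook: square steel bar 10 x 10 mm, ending 68 mm from its hinge axis in a lip 8 mm high and 8 mm long on its resting face. 0 rad = folded flat, bar straight up before the screen; 1.571 = unfolded, bar level along the screen's -x, against a rigid stop. Stiff hinge: stays where left, turns at about 0.5 N on the tip. Starts unfolded, with the caddy on it.
- dry_hook_hinge (a point): Hinge axis of the drying hook, fixed: 26 mm out from the middle of the sheet and 210 mm above the bench; same axes as its screen. A steel clevis 22 mm wide and high surrounds it.
- dry_hook_seat (a point): Middle of the resting face of the drying hook's bar, 32 mm from the hinge axis, 5 mm from the bar's centre line; it turns with the bar: z along the bar to its tip, x out of the resting face (up when unfolded), y along the hinge axis.
- ready_screen: Fixed upright clear plastic screen that carries the empty hook. Sheet 8 mm thick, 160 mm wide, top edge 240 mm above the bench, on a foot 100 x 170 x 12 mm. Origin: on the bench, under the middle of the sheet. Its -x axis points out of the face with the hook (to the robot's right, within 0.3 rad of world -y); y runs along the sheet, z up.
- ready_hook (a joint): The other hook, empty: square steel bar 10 x 10 mm, ending 68 mm from its hinge axis in a lip 8 mm high and 8 mm long on its resting face. 0 rad = folded flat, bar straight up before the screen; 1.571 = unfolded, bar level along the screen's -x, against a rigid stop. Stiff hinge: stays where left, turns at about 0.5 N on the tip. Starts folded or nearly so (0 to 0.25 rad).
- ready_hook_hinge (a point): Hinge axis of the other hook, fixed: 26 mm out from the middle of the sheet and 210 mm above the bench; same axes as its screen. A steel clevis 22 mm wide and high surrounds it.
- ready_hook_seat (a point): As dry_hook_seat, on the other hook; the caddy's crossbar belongs anywhere between clevis and lip on this face.
- tub: Bystander: upright white tub with screw lid, 66 mm diameter, 95 mm tall; origin at the centre of its underside.
- sample_box: Bystander: clear lidded sample box 106 x 81 x 60 mm; origin at the centre of its underside.
- cup: Bystander: small clear specimen cup with white lid, 54 mm diameter, 60 mm tall; origin at the centre of its underside.
Things that resemble listed ones, but are neither listed nor needed, are in the scene too. Leave any green or orange look-alike of the caddy alone.

How it is judged:
On the way, in this order (a step that is already met when the one before it is completed fails the run):
1. the other hook is unfolded all the way, the caddy still on the drying hook (value of joint ready_hook above 1.45 rad and z of caddy_foot_bar in the frame of dry_hook_seat between -0.036 and 0.036 m and y of caddy_foot_bar in the frame of dry_hook_seat between -0.018 and 0.018 m and x of caddy_foot_bar in the frame of dry_hook_seat between -0.008 and 0.012 m), for 0.2 s.
2. the caddy lies on the bench, let go (height (world z) of caddy below 0.045 m and contact force between caddy and the arm below 0.1 N and contact force between caddy and the fingers below 0.1 N and linear speed of caddy below 0.05 m/s), for 0.2 s.
3. the caddy hangs mouth up by its top loop on the unfolded hook, let go (z of caddy_top_bar in the frame of ready_hook_seat between -0.036 and 0.036 m and y of caddy_top_bar in the frame of ready_hook_seat between -0.018 and 0.018 m and x of caddy_top_bar in the frame of ready_hook_seat between -0.008 and 0.012 m and angle between caddy's own z axis and vertical below 0.3 rad and contact force between caddy and the fingers below 0.1 N and linear speed of caddy below 0.04 m/s and value of joint ready_hook above 1.45 rad), for 0.3 s.
4. the drying hook is folded flat (value of joint dry_hook below 0.12 rad), for 0.2 s.
At the end, for the whole second after the job is handed in: The caddy hangs at rest (under 0.04 m/s), let go, mouth up (within 0.3 rad of upright), its top crossbar resting on the bar of the hook that was unfolded, between hinge and lip; that hook is unfolded to at least 1.45 rad; the emptied drying hook is folded to within 0.12 rad of flat (all of step 3 and value of joint dry_hook below 0.12 rad); the robot touches nothing.
It fails at once if the caddy is dropped or flung (faster than 1.4 m/s) (linear speed of caddy above 1.4 m/s).
It fails at once if the tub is moved by more than 30 mm or tipped (distance of tub from where it was at the start of the episode above 0.03 m or angle between tub's own z axis and vertical above 0.4 rad).
It fails at once if the sample box is moved by more than 30 mm or tipped (distance of sample_box from where it was at the start of the episode above 0.03 m or angle between sample_box's own z axis and vertical above 0.4 rad).
It fails at once if the cup is moved by more than 30 mm or tipped (distance of cup from where it was at the start of the episode above 0.03 m or angle between cup's own z axis and vertical above 0.4 rad).
It also fails if it takes over 72 s, if anything falls off the work surface, if the arm or the gripper's body presses on something with over 40 N, if the wrist force passes 120 N, or if a joint passes its speed limit or range.

## Working session

There is one attempt and no reset: what is moved stays moved. The work goes in short steps, Python scripts to look and compute and a tool call to move; the robot and the scene stay as the last step left them, time stands still between calls to the robot, and variables do not carry over. Pictures are saved under pics/ and viewed, at most 10 in all, crops included, and the job is handed in when it is done.

Besides the shell and the picture viewer there is one more tool, called after "Emit:" as name(argument=value, ...) on one line, values as JSON. move_arm: Moves the arm, as the interface text tells. Shift numbers are shares of 20 mm and turn numbers shares of 4 degrees, none past 1 either way. Its arguments: {"type":"object","properties":{"commands":{"type":"array"},"force":{"type":"number"}},"required":["commands"]}

```bash
ls; mkdir -p pics; python3 - <<'E'
from bench import *
import cv2,numpy as np
s=get_state();print({k:np.round(v,3).tolist() for k,v in s.items()})
ims=[]
for c in ["side","top"]:
    d=snapshot(c);ims.append(d["image"]);print(c,d["mtx"].tolist(),np.round(d["cam_to_world"],4).tolist())
    for l in ["caddy","caddy_top_bar","caddy_foot_bar","dry_screen","ready_screen","dry_hook_hinge","ready_hook_hinge","dry_hook_seat","ready_hook_seat","tub","sample_box","cup"]:
        print(l,[(np.round(m["pixel"]).tolist(),round(float(m["conf"]),2)) for m in mark_of(l,c)[:4]])
    cv2.imwrite(f"pics/{c}0.png",d["image"][:,:,::-1])
E
```

```text
pics
{'clock': 0.0, 'joint_pos': [-1.449, 0.359, 1.511, -0.0, 1.272, -0.115], 'qvel': [0.001, -0.001, 0.001, -0.0, 0.0, 0.001], 'joint_torque': [0.0, -51.538, -27.072, 0.068, 0.035, -0.0], 'ee_pos': [0.141, -0.583, 0.404], 'tool_rot': [-0.001, 0.993, 0.118, -0.0], 'force': [-0.396, 0.36, 0.299], 'moment': [0.053, 0.007, 0.014], 'gripper_force': 0.0, 'grip_width': 0.088}
side [[491.3087828437172, 0.0, 318.19733077371643], [0.0, 491.3087828437172, 196.4481746499191], [0.0, 0.0, 1.0]] [[-0.9603, -0.1788, 0.214, 0.2843], [-0.2782, 0.5644, -0.7772, 1.139], [0.0182, -0.8059, -0.5918, 1.0012], [0.0, 0.0, 0.0, 1.0]]
caddy [([290.0, 346.0], 0.97), ([296.0, 218.0], 0.88), ([282.0, 251.0], 0.74), ([219.0, 267.0], 0.71)]
caddy_top_bar [([220.0, 284.0], 0.92), ([252.0, 262.0], 0.62), ([294.0, 241.0], 0.56)]
caddy_foot_bar [([294.0, 199.0], 0.92), ([291.0, 322.0], 0.91), ([245.0, 219.0], 0.82), ([216.0, 242.0], 0.72)]
dry_screen [([278.0, 310.0], 0.75)]
ready_screen [([312.0, 200.0], 0.98)]
dry_hook_hinge [([280.0, 244.0], 0.74), ([317.0, 129.0], 0.47)]
ready_hook_hinge [([316.0, 145.0], 0.58)]
dr
[... 439 characters left out ...]
.0, 0.0, 0.0, 1.0]]
caddy [([257.0, 152.0], 0.87), ([202.0, 220.0], 0.83), ([325.0, 184.0], 0.81), ([261.0, 198.0], 0.73)]
caddy_top_bar [([211.0, 220.0], 0.78), ([259.0, 150.0], 0.58)]
caddy_foot_bar [([253.0, 142.0], 0.88), ([196.0, 220.0], 0.87), ([322.0, 183.0], 0.59), ([262.0, 193.0], 0.55)]
dry_screen [([249.0, 202.0], 0.88), ([260.0, 192.0], 0.43), ([320.0, 153.0], 0.4)]
ready_screen []
dry_hook_hinge [([249.0, 193.0], 0.88)]
ready_hook_hinge [([393.0, 180.0], 0.95), ([318.0, 153.0], 0.72)]
dry_hook_seat [([253.0, 193.0], 0.57)]
ready_hook_seat [([396.0, 183.0], 0.42)]
tub [([320.0, 154.0], 0.79), ([262.0, 190.0], 0.54)]
sample_box [([247.0, 248.0], 0.91)]
cup [([429.0, 247.0], 0.74)]
```

```bash
python3 - <<'E'
import cv2
a=cv2.imread("pics/side0.png");b=cv2.imread("pics/top0.png")
cv2.imwrite("pics/side1.png",cv2.resize(a[100:400,150:550],(800,600),interpolation=cv2.INTER_CUBIC))
cv2.imwrite("pics/top1.png",cv2.resize(b[80:305,160:460],(800,600),interpolation=cv2.INTER_CUBIC))
E
```

```text
(no output)
```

View pics/side1.png

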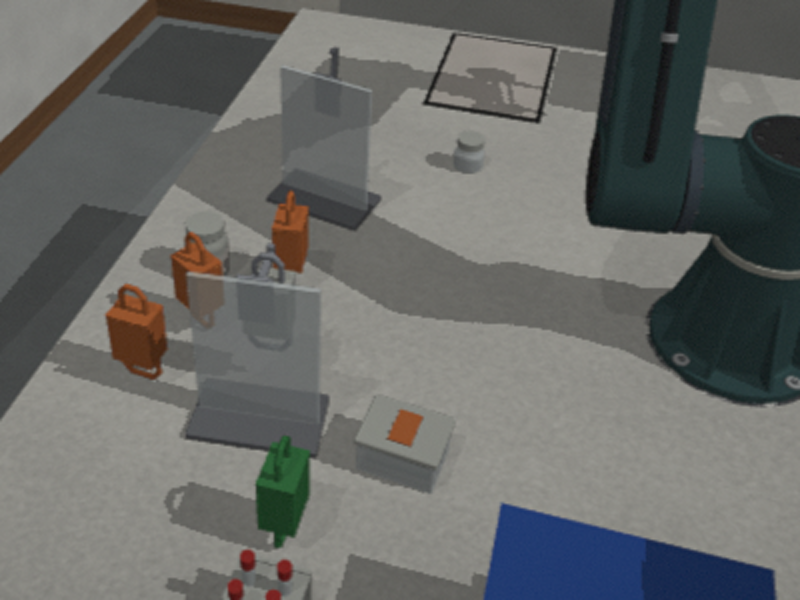

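View pics/top1.png

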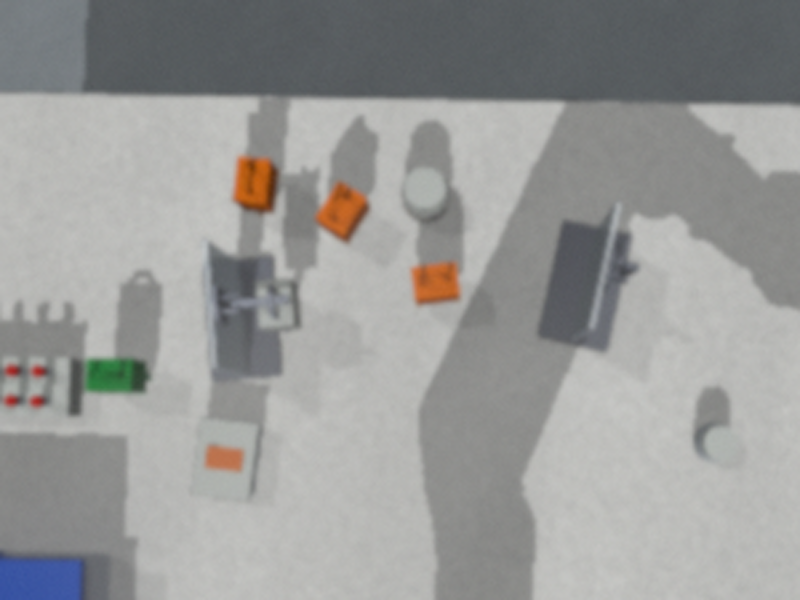

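White caddy: crop top (275,303), on the left hook. The three orange look-alikes are at top crop (255,183), (342,211), (436,282) and the green one is at (115,375). The empty screen is on the right, with its folded hook at crop (625,268). I choose the white one and measure next.

```bash
cat > h.py <<'E'
import numpy as np,cv2
from scipy.spatial.transform import Rotation as R
K={"side":np.array([[491.309,0,318.197],[0,491.309,196.448],[0,0,1]]),"top":np.array([[456.28,0,321.404],[0,456.28,199.708],[0,0,1]])}
T={"side":np.array([[-0.9603,-0.1788,0.214,0.2843],[-0.2782,0.5644,-0.7772,1.139],[0.0182,-0.8059,-0.5918,1.0012],[0,0,0,1]]),
"top":np.array([[0.02,-0.9968,0.0771,0.4708],[-0.9997,-0.0187,0.0185,0.0349],[-0.017,-0.0774,-0.9969,1.7149],[0,0,0,1]])}
def ray(c,p):
    d=T[c][:3,:3]@np.linalg.inv(K[c])@np.array([*p,1.]);return T[c][:3,3],d/np.linalg.norm(d)
def atz(c,p,z):
    o,d=ray(c,p);return o+d*(z-o[2])/d[2]
def tri(a,b):
    (o1,d1),(o2,d2)=ray("side",a),ray("top",b)
    A=sum(np.eye(3)-np.outer(d,d) for d in(d1,d2));return np.linalg.solve(A,sum((np.eye(3)-np.outer(d,d))@o for o,d in((o1,d1),(o2,d2))))
def proj(c,X):
    q=np.linalg.inv(T[c])@np.array([*X,1.]);q=K[c]@q[:3];return q[:2]/q[2]
E
python3 - <<'E'
from h import *
from bench import *
np.set_printoptions(precision=3,suppress=True)
print("dryhinge",atz("top",(249,193),.21),atz("side",(280,244),.21),tri((280,244),(249,193)))
print("readyhinge",atz("top",(393,180),.21),atz("side",(316,145),.21))
c=lambda x,y:(160+x*.375,80+y*.375)
for n,pts,z in [("dry top edge",[(208,243),(215,375)],.24),("dry foot front",[(272,255),(281,375)],.012),
  ("ready top edge",[(618,203),(588,338)],.24),("ready foot back",[(565,220),(540,335)],.012),("ready foot front",[(632,235),(605,350)],.012)]:
    P=[atz("top",c(*p),z) for p in pts];d=P[0]-P[1];print(n,*P,"len",np.linalg.norm(d),"yaw of -x normal dev",np.degrees(np.arctan2(d[1],d[0])))
s=lambda x,y:(150+x/2,100+y/2)
print("dry top edge side",[atz("side",s(*p),.24) for p in [(190,275),(320,291)]])
print("ready top edge side",[atz("side",s(*p),.24) for p in [(281,68),(370,92)]])
print("white caddy bottom/footbar",tri((282,228),(253,193)))
for n,p,z in [("tub",(320,152),.095),("cup",(429,247),.06),("box",(245,248),.06),("o1",(255,149),.08),("o2",(288,159),.08),("o3",(323,185),.08),("green",(204,220),.08)]: print(n,atz("top",p,z))
snapshot("top")
for l in ("caddy","dry_screen","ready_screen"):
  for m in masks_of(l,"top")[:5]: print(l,np.round(m["rect"]),round(float(m["conf"]),2),[np.round(v,1) for v in cv2.minAreaRect(np.argwhere(m["pixels"])[:,::-1].astype(np.float32))[:2]],cv2.minAreaRect(np.argwhere(m["pixels"])[:,::-1].astype(np.float32))[2])
E
```

```text
dryhinge [0.605 0.304 0.21 ] [0.604 0.313 0.21 ] [0.606 0.305 0.203]
readyhinge [ 0.657 -0.173  0.21 ] [ 0.654 -0.163  0.21 ]
dry top edge [0.673 0.337 0.24 ] [0.512 0.323 0.24 ] len 0.16207172691890553 yaw of -x normal dev 4.982102976334645
dry foot front [0.689 0.292 0.012] [0.52  0.274 0.012] len 0.1700592604271443 yaw of -x normal dev 5.993846666095869
ready top edge [ 0.732 -0.164  0.24 ] [ 0.566 -0.129  0.24 ] len 0.1695593233917341 yaw of -x normal dev -11.881028699235591
ready foot back [ 0.746 -0.12   0.012] [ 0.583 -0.087  0.012] len 0.16646284628445698 yaw of -x normal dev -11.458653813055337
ready foot front [ 0.727 -0.215  0.012] [ 0.564 -0.178  0.012] len 0.16678558102435165 yaw of -x normal dev -12.624363237425326
dry top edge side [array([0.678, 0.347, 0.24 ]), array([0.524, 0.328, 0.24 ])]
ready top edge side [array([ 0.736, -0.154,  0.24 ]), array([ 0.583, -0.126,  0.24 ])]
white caddy bottom/footbar [0.605 0.286 0.238]
tub [0.768 0.073 0.095]
cup [ 0.436 -0.325  0.06 ]
box [0.418 0.339 0.06 ]
o1 [0.778 0.31  0.08 ]
o2 [0.743 0.189 0.08 ]
o3 [0.65  0.061 0.08 ]
green [0.516 0.486 0.08 ]
caddy [250. 140. 265. 160.] 0.85 [array([255.6, 148.7]), array([16. , 20.2])] 5.710593223571777
caddy [192. 211. 217. 226.] 0.65 [array([203.5, 220. ]), array([12., 23.])] 90.0
caddy [254. 183. 275. 203.] 0.64 [array([264.5, 193.5]), array([17., 15.])] 90.0
caddy [282. 151. 298. 172.] 0.51 [array([288.4, 158.9]), array([14.9, 18.7])] 30.963754653930664
caddy [315. 178. 331. 196.] 0.48 [array([322.5, 185.8]), array([15.3, 17.7])] 81.8698959350586
dry_screen [234. 172. 266. 222.] 0.71 [array([251.6, 195.7]), array([51.3, 29.4])] 85.76361083984375
ready_screen [363. 156. 402. 211.] 0.7 [array([381.6, 183.9]), array([32. , 54.9])] 15.52410888671875
ready_screen [236. 171. 269. 223.] 0.63 [array([251.7, 195.7]), array([51.5, 29.3])] 85.60128784179688
```

```bash
python3 - <<'E'
import bench
print([n for n in dir(bench) if n[0]!='_']); print(getattr(bench,'nose_length',None))
E
```

```text
['IKError', 'get_state', 'mark_of', 'masks_of', 'nose_length', 'search_frame', 'sign_off', 'snapshot']
0.182
```

Emit:
move_arm(commands=[{"hand": 0,"offset": [0.5,0.5,1],"turn": [0,0,1]},{"hand": 0,"offset": [0.5,0.5,1],"turn": [0,0,1]},{"hand": 0,"offset": [0.8,0.7,1],"turn": [0,0,1]},{"hand": 0,"offset": [1,0.9,1],"turn": [0,0,1]},{"hand": 0,"offset": [1,0.9,1],"turn": [0,0,1]},{"hand": 0,"offset": [1,0.9,0.5],"turn": [0,0,1]},{"hand": 0,"offset": [1,0.9,0],"turn": [0,0,1]},{"hand": 0,"offset": [1,0.9,0],"turn": [0,0,1]},{"hand": 0,"offset": [1,0.9,0],"turn": [0,0,1]},{"hand": 0,"offset": [1,0.9,0],"turn": [0,0,1]},{"hand": 0,"offset": [1,0.9,0],"turn": [0,0,1]},{"hand": 0,"offset": [1,0.9,0],"turn": [0,0,1]}])

```text
clock: 2.5
ee_pos: [0.3575, -0.3862, 0.5148]
tool_rot: [0.0, 0.858, 0.513, -0.0]
force: [0.2, 1.0, -0.5]
grip_width: 0.0112
gripper_force: 0.0
```

Emit:
move_arm(commands=[{"hand": 0,"offset": [1,0.85,0],"turn": [0,0,1]},{"hand": 0,"offset": [1,0.85,0],"turn": [0,0,1]},{"hand": 0,"offset": [1,0.85,0],"turn": [0,0,1]},{"hand": 0,"offset": [1,0.85,0],"turn": [0,0,1]},{"hand": 0,"offset": [1,0.85,0],"turn": [0,0,0.1]},{"hand": 0,"offset": [1,0.85,0],"turn": [0,0,0]},{"hand": 0,"offset": [1,0.85,0],"turn": [0,0,0]},{"hand": 0,"offset": [1,0.85,0],"turn": [0,0,0]},{"hand": 0,"offset": [1,0.85,0],"turn": [0,0,0]},{"hand": 0,"offset": [1,0.85,0],"turn": [0,0,0]},{"hand": 0,"offset": [1,0.85,0],"turn": [0,0,0]},{"hand": 0,"offset": [1,0.85,0],"turn": [0,0,0]}])

```text
clock: 3.5
ee_pos: [0.5976, -0.1822, 0.5146]
tool_rot: [-0.0, 0.777, 0.629, -0.0]
force: [0.2, -0.7, -0.6]
grip_width: 0.0002
gripper_force: 0.0
```

```bash
python3 - <<'E'
from bench import *
import cv2,numpy as np
s=get_state();print(s["ee_pos"],s["joint_pos"])
d=snapshot("wrist");print(d["mtx"],np.round(d["tool_from_camera"],4).tolist())
cv2.imwrite("pics/w1.png",cv2.resize(d["image"],(800,500))[:,:,::-1])
for l in ["ready_hook_hinge","ready_hook_seat","ready_screen","dry_hook_hinge","dry_hook_seat","caddy_foot_bar"]:
    print(l,[(np.round(m["pixel"]).tolist(),round(float(m["conf"]),2)) for m in mark_of(l,"wrist")[:4]])
E
```

```text
[ 0.59760192 -0.18220365  0.5146439 ] [-4.06427412e-01  3.21438510e-01  1.29604217e+00 -5.53694218e-05
  1.52414241e+00 -1.96518795e-01]
[[309.70691629   0.         316.38548381]
 [  0.         309.70691629 198.73929767]
 [  0.           0.           1.        ]] [[-0.0006, -0.9613, -0.2755, 0.075], [1.0, -0.0003, -0.0011, -0.0002], [0.001, -0.2755, 0.9613, 0.0204], [0.0, 0.0, 0.0, 1.0]]
ready_hook_hinge [([373.0, 173.0], 0.64)]
ready_hook_seat [([378.0, 177.0], 0.85)]
ready_screen [([347.0, 130.0], 0.65)]
dry_hook_hinge []
dry_hook_seat [([377.0, 177.0], 0.31)]
caddy_foot_bar []
```

View pics/w1.png

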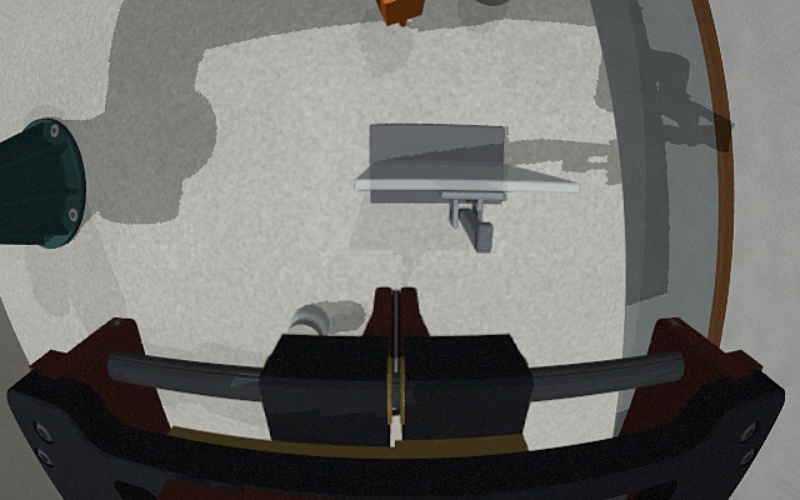

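```bash
cat >> h.py <<'E'
KW=(309.707,316.385,198.739)
TW=np.array([[-0.0006,-0.9613,-0.2755,0.075],[1,-0.0003,-0.0011,-0.0002],[0.001,-0.2755,0.9613,0.0204]])
def wray(p,ee,q):
    v=np.array([p[0]-KW[1],p[1]-KW[2]]);r=np.linalg.norm(v);a=r/KW[0]
    d=np.array([*(np.sin(a)*v/r),np.cos(a)])
    W=R.from_quat([q[1],q[2],q[3],q[0]]).as_matrix();return np.array(ee)+W@TW[:,3],W@TW[:,:3]@d
def watz(p,ee,q,z):
    o,d=wray(p,ee,q);return o+d*(z-o[2])/d[2]
E
python3 - <<'E'
from h import *
np.set_printoptions(precision=3,suppress=True)
ee=[.5976,-.1822,.5146];q=[0,.777,.629,0]
c=lambda x,y:(x*.8,y*.8)
print("hinge",watz((373,173),ee,q,.21), "clevis px", watz(c(468,212),ee,q,.215))
a,b=watz(c(357,184),ee,q,.24),watz(c(578,187),ee,q,.24);d=b-a
print("edge",a,b,(a+b)/2,np.linalg.norm(d),np.degrees(np.arctan2(d[1],d[0])))
print("tip",[watz(c(484,250),ee,q,z) for z in(.272,.278)],watz(c(484,224),ee,q,.278))
E
```

```text
hinge [ 0.653 -0.175  0.21 ] clevis px [ 0.654 -0.171  0.215]
edge [ 0.582 -0.131  0.24 ] [ 0.734 -0.163  0.24 ] [ 0.658 -0.147  0.24 ] 0.15498330728624887 -11.615348466686223
tip [array([ 0.652, -0.183,  0.272]), array([ 0.651, -0.181,  0.278])] [ 0.653 -0.166  0.278]
```

Emit:
move_arm(commands=[{"hand": 0,"offset": [0.9,0.7,0],"turn": [0,0,0]},{"hand": 0,"offset": [0.9,0.7,0],"turn": [0,0,0]},{"hand": 0,"offset": [0.9,0.7,-0.2],"turn": [0,0,0]},{"hand": 0,"offset": [0.45,0.4,-0.6],"turn": [0,0,0]},{"hand": 0,"offset": [0,0,-1],"turn": [0,0,0]},{"hand": 0,"offset": [0,0,-1],"turn": [0,0,0]},{"hand": 0,"offset": [0,0,-1],"turn": [0,0,0]},{"hand": 0,"offset": [0,0,0],"turn": [0,0,0]}])

```text
clock: 4.52
ee_pos: [0.6577, -0.1335, 0.4333]
tool_rot: [-0.004, 0.778, 0.629, -0.003]
force: [-1.3, -0.3, -0.9]
grip_width: 0.0004
gripper_force: 0.0
```

Emit:
move_arm(commands=[{"hand": 0,"offset": [-0.1,-0.5,0],"turn": [0,0,0]},{"hand": 0,"offset": [-0.1,-0.5,0],"turn": [0,0,0]},{"hand": 0,"offset": [-0.1,-0.5,-0.05],"turn": [0,0,0]},{"hand": 0,"offset": [-0.1,-0.5,-0.1],"turn": [0,0,0]},{"hand": 0,"offset": [-0.08,-0.4,-0.1],"turn": [0,0,0]},{"hand": 0,"offset": [-0.08,-0.4,-0.3],"turn": [0,0,0]},{"hand": 0,"offset": [-0.08,-0.4,-0.4],"turn": [0,0,0]},{"hand": 0,"offset": [-0.04,-0.2,-0.4],"turn": [0,0,0]},{"hand": 0,"offset": [-0.03,-0.14,-0.3],"turn": [0,0,0]},{"hand": 0,"offset": [0,-0.1,-0.3],"turn": [0,0,0]},{"hand": 0,"offset": [0,0,-0.15],"turn": [0,0,0]},{"hand": 0,"offset": [0,0,0],"turn": [0,0,0]}])

```text
clock: 5.52
ee_pos: [0.6452, -0.2063, 0.3973]
tool_rot: [0.0, 0.777, 0.629, -0.001]
force: [-2.8, -1.1, 5.6]
grip_width: 0.0006
gripper_force: 3.6
```

```bash
python3 - <<'E'
from bench import *
import cv2,numpy as np
s=get_state();print(s["ee_pos"],s["force"],s["joint_pos"])
d=snapshot("side")
cv2.imwrite("pics/s2.png",cv2.resize(d["image"][90:290,200:420],(660,600))[:,:,::-1])
E
```

```text
[ 0.64521023 -0.20626187  0.39726144] [-2.82973096 -1.1291377   5.64278791] [-4.10932455e-01  4.76012189e-01  1.33733690e+00 -1.30128406e-03
  1.32873958e+00 -2.00844012e-01]
```

View pics/s2.png

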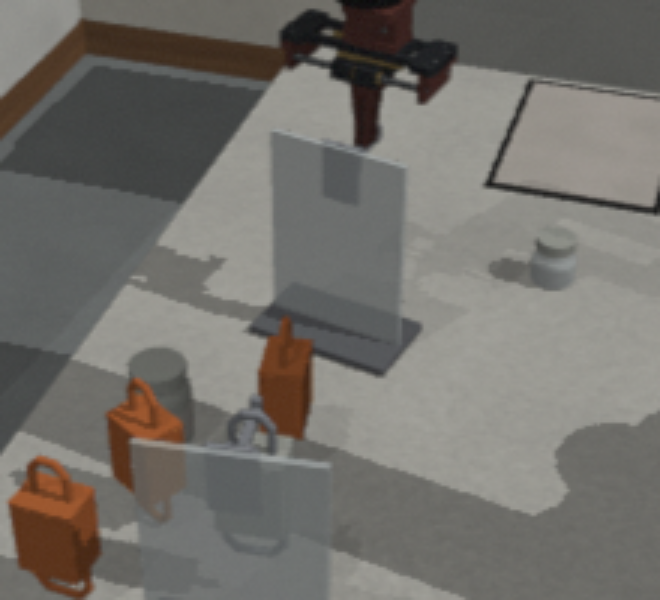

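Emit:
move_arm(commands=[{"hand": 0,"offset": [0,0,1],"turn": [0,0,0]},{"hand": 0,"offset": [0,0,1],"turn": [0,0,0]},{"hand": 0,"offset": [0,0,1],"turn": [0,0,0]},{"hand": 0,"offset": [0,0.5,1],"turn": [0,0,0]},{"hand": 0,"offset": [0,1,1],"turn": [0,0,1]},{"hand": 0,"offset": [0,1,0.5],"turn": [0,0,1]},{"hand": 0,"offset": [-0.2,1,0],"turn": [0,0,1]},{"hand": 0,"offset": [-0.2,1,0],"turn": [0,0,1]},{"hand": 0,"offset": [-0.2,1,0],"turn": [0,0,0.3]},{"hand": 0,"offset": [-0.2,1,0],"turn": [0,0,0]},{"hand": 0,"offset": [-0.2,1,0],"turn": [0,0,0]},{"hand": 0,"offset": [-0.2,1,0],"turn": [0,0,0]}])

```text
clock: 6.57
ee_pos: [0.6211, -0.0346, 0.5058]
tool_rot: [-0.001, 0.674, 0.738, -0.0]
force: [0.3, 0.2, -0.6]
grip_width: 0.0008
gripper_force: 0.0
```

Emit:
move_arm(commands=[{"hand": 1,"offset": [-0.2,1,0],"turn": [0,0,0]},{"hand": 1,"offset": [-0.2,1,0],"turn": [0,0,0]},{"hand": 1,"offset": [-0.2,1,0],"turn": [0,0,0]},{"hand": 1,"offset": [-0.2,1,0],"turn": [0,0,0]},{"hand": 1,"offset": [0,1,0],"turn": [0,0,0]},{"hand": 1,"offset": [0,1,0],"turn": [0,0,0]},{"hand": 1,"offset": [0,1,0],"turn": [0,0,0]},{"hand": 1,"offset": [0,1,0],"turn": [0,0,0]},{"hand": 1,"offset": [0,1,0],"turn": [0,0,0]},{"hand": 1,"offset": [0,1,0],"turn": [0,0,0]},{"hand": 1,"offset": [0,0.8,0],"turn": [0,0,0]},{"hand": 1,"offset": [0,0,0],"turn": [0,0,0]}])

```text
clock: 7.57
ee_pos: [0.605, 0.183, 0.5057]
tool_rot: [-0.001, 0.673, 0.739, -0.0]
force: [0.2, -0.4, 0.7]
grip_width: 0.077
gripper_force: 0.0
```

```bash
python3 - <<'E'
from h import *
from bench import *
np.set_printoptions(precision=3,suppress=True)
s=get_state();ee,q=s["ee_pos"],s["tool_rot"];print(ee,q,s["joint_pos"])
d=snapshot("wrist")
cv2.imwrite("pics/w2.png",cv2.resize(d["image"][0:300,140:540],(800,600))[:,:,::-1])
for l,z in [("dry_hook_hinge",.21),("dry_hook_seat",.215),("caddy_foot_bar",.219),("caddy",.141)]:
    print(l,[(np.round(m["pixel"]).tolist(),round(float(m["conf"]),2),watz(m["pixel"],ee,q,z)) for m in mark_of(l,"wrist")[:3]])
E
```

```text
[0.605 0.183 0.506] [-0.001  0.673  0.739 -0.   ] [0.184 0.338 1.293 0.002 1.512 0.09 ]
dry_hook_hinge [([329.0, 57.0], 0.56, array([0.604, 0.309, 0.21 ]))]
dry_hook_seat [([334.0, 93.0], 0.7, array([0.611, 0.276, 0.215]))]
caddy_foot_bar [([346.0, 283.0], 0.93, array([0.642, 0.098, 0.219])), ([440.0, 188.0], 0.83, array([0.718, 0.204, 0.219])), ([330.0, 114.0], 0.81, array([0.608, 0.258, 0.219]))]
caddy [([328.0, 108.0], 0.8, array([0.609, 0.264, 0.141])), ([340.0, 254.0], 0.74, array([0.641, 0.092, 0.141])), ([453.0, 96.0], 0.62, array([0.753, 0.298, 0.141]))]
```

View pics/w2.png

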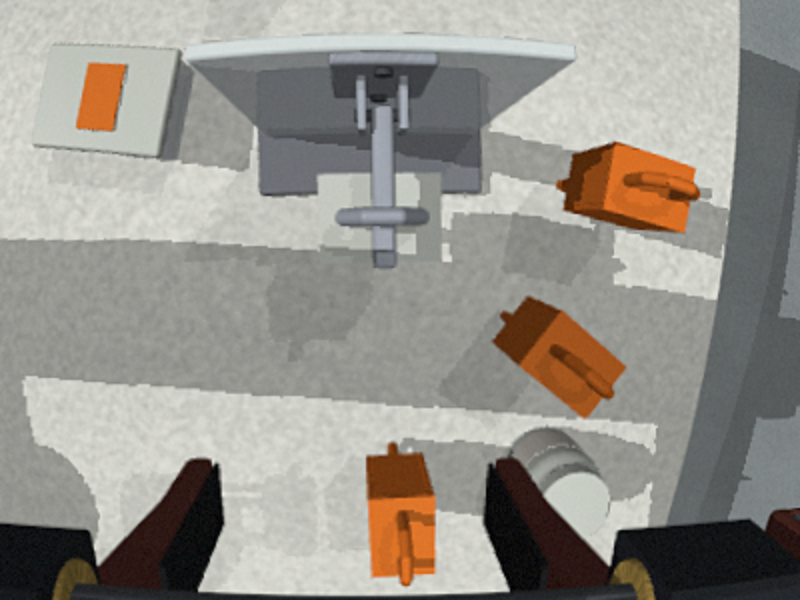

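Emit:
move_arm(commands=[{"hand": 1,"offset": [0.05,1,0],"turn": [0,0,0]},{"hand": 1,"offset": [0.05,1,0],"turn": [0,0,0]},{"hand": 1,"offset": [0.1,1,-0.3],"turn": [0,0,0]},{"hand": 1,"offset": [0,1,-0.7],"turn": [0,0,0]},{"hand": 1,"offset": [0,0,-1],"turn": [0,0,0]},{"hand": 1,"offset": [0,0,-1],"turn": [0,0,0]},{"hand": 1,"offset": [0,0,-1],"turn": [0,0,0]},{"hand": 1,"offset": [0,0,-1],"turn": [0,0,0]},{"hand": 1,"offset": [0,0,-1],"turn": [0,0,0]},{"hand": 1,"offset": [0,0,-1],"turn": [0,0,0]},{"hand": 1,"offset": [0,0,-0.8],"turn": [0,0,0]},{"hand": 1,"offset": [0,0,-0.7],"turn": [0,0,0]}])

```text
clock: 8.82
ee_pos: [0.6095, 0.2587, 0.3352]
tool_rot: [-0.0, 0.675, 0.738, -0.001]
force: [0.3, 0.2, -0.1]
grip_width: 0.0879
gripper_force: 0.0
```

Emit:
move_arm(commands=[{"hand": 0.7,"offset": [0,0,0],"turn": [0,0,0]},{"hand": 0.3,"offset": [0,0,0],"turn": [0,0,0]},{"hand": 0.3,"offset": [0,0,0],"turn": [0,0,0]},{"hand": 0.3,"offset": [0,0,0],"turn": [0,0,0]},{"hand": 0.3,"offset": [0,0,0],"turn": [0,0,0]},{"hand": 0.3,"offset": [0,0,0],"turn": [0,0,0]},{"hand": 0.3,"offset": [0,0,0],"turn": [0,0,0]},{"hand": 0.3,"offset": [0,0,0],"turn": [0,0,0]}], force=20)

```text
clock: 9.48
ee_pos: [0.6101, 0.26, 0.3378]
tool_rot: [0.001, 0.674, 0.738, 0.001]
force: [1.0, 0.5, 5.0]
grip_width: 0.0598
gripper_force: 19.9
```

Emit:
move_arm(commands=[{"hand": 0.3,"offset": [0,0,0.4],"turn": [0,0,0]},{"hand": 0.3,"offset": [0,0,0.4],"turn": [0,0,0]},{"hand": 0.3,"offset": [0,0,0],"turn": [0,0,0]},{"hand": 0.3,"offset": [0.04,-0.4,0],"turn": [0,0,0]},{"hand": 0.3,"offset": [0.06,-0.6,0],"turn": [0,0,0]},{"hand": 0.3,"offset": [0.08,-0.8,0],"turn": [0,0,0]},{"hand": 0.3,"offset": [0.08,-0.8,0],"turn": [0,0,0]},{"hand": 0.3,"offset": [0.08,-0.8,0],"turn": [0,0,0]},{"hand": 0.3,"offset": [0,-0.8,0.5],"turn": [0,0,0]},{"hand": 0.3,"offset": [0,-0.5,1],"turn": [0,0,0]},{"hand": 0.3,"offset": [0,0,1],"turn": [0,0,0]},{"hand": 0.3,"offset": [0,0,1],"turn": [0,0,0]}])

```text
clock: 10.48
ee_pos: [0.6164, 0.1635, 0.4239]
tool_rot: [-0.0, 0.675, 0.737, -0.0]
force: [-0.0, 0.8, -1.9]
grip_width: 0.0597
gripper_force: 19.9
```

Emit:
move_arm(commands=[{"hand": 0.3,"offset": [0,0,1],"turn": [0,0,-1]},{"hand": 0.3,"offset": [0,-0.5,1],"turn": [0,0,-1]},{"hand": 0.3,"offset": [0,-1,1],"turn": [0,0,-1]},{"hand": 0.3,"offset": [0,-1,1],"turn": [0,0,-1]},{"hand": 0.3,"offset": [0,-1,1],"turn": [0,0,-0.35]},{"hand": 0.3,"offset": [0,-1,1],"turn": [0,0,0]},{"hand": 0.3,"offset": [-0.2,-1,1],"turn": [0,0,0]},{"hand": 0.3,"offset": [-0.2,-1,0],"turn": [0,0,0]},{"hand": 0.3,"offset": [-0.2,-1,0],"turn": [0,0,0]},{"hand": 0.3,"offset": [-0.2,-1,0],"turn": [0,0,0]},{"hand": 0.3,"offset": [-0.2,-1,0],"turn": [0,0,0]},{"hand": 0.3,"offset": [-0.2,-1,0],"turn": [0,0,0]}])

```text
clock: 11.48
ee_pos: [0.5913, -0.0463, 0.5634]
tool_rot: [0.0, 0.779, 0.627, 0.0]
force: [-0.9, 0.3, -2.5]
grip_width: 0.06
gripper_force: 19.9
```

Emit:
move_arm(commands=[{"hand": 0.3,"offset": [-0.1,-1,0],"turn": [0,0,0]},{"hand": 0.3,"offset": [-0.1,-1,0],"turn": [0,0,0]},{"hand": 0.3,"offset": [-0.1,-1,0],"turn": [0,0,0]},{"hand": 0.3,"offset": [-0.1,-1,0],"turn": [0,0,0]},{"hand": 0.3,"offset": [-0.1,-1,0],"turn": [0,0,0]},{"hand": 0.3,"offset": [-0.1,-1,0],"turn": [0,0,0]},{"hand": 0.3,"offset": [0,-1,0],"turn": [0,0,0]},{"hand": 0.3,"offset": [0,-1,0],"turn": [0,0,0]},{"hand": 0.3,"offset": [0,-1,0],"turn": [0,0,0]},{"hand": 0.3,"offset": [0,-1,0],"turn": [0,0,0]},{"hand": 0.3,"offset": [0,-1,0],"turn": [0,0,0]},{"hand": 0.3,"offset": [0,-1,0],"turn": [0,0,0]}])

```text
clock: 12.48
ee_pos: [0.579, -0.2861, 0.5634]
tool_rot: [0.0, 0.779, 0.627, -0.0]
force: [0.4, -0.4, -1.7]
grip_width: 0.0599
gripper_force: 19.9
```

Emit:
move_arm(commands=[{"hand": 0.3,"offset": [0,-1,0],"turn": [0,0,0]},{"hand": 0.3,"offset": [0,-1,0],"turn": [0,0,0]},{"hand": 0.3,"offset": [0,-1,-0.5],"turn": [0,0,0]},{"hand": 0.3,"offset": [0,-1,-1],"turn": [0.9,-0.2,0]},{"hand": 0.3,"offset": [0,-1,-1],"turn": [0.98,-0.2,0]},{"hand": 0.3,"offset": [0,-1,-1],"turn": [0.98,-0.2,0]},{"hand": 0.3,"offset": [0,-1,-1],"turn": [0.98,-0.2,0]},{"hand": 0.3,"offset": [0,-0.5,-1],"turn": [0.98,-0.2,0]},{"hand": 0.3,"offset": [0,-0.3,-1],"turn": [0.98,-0.2,0]},{"hand": 0.3,"offset": [0,0,-1],"turn": [0.98,-0.2,0]},{"hand": 0.3,"offset": [0,0,-1],"turn": [0.98,-0.2,0]},{"hand": 0.3,"offset": [0,0,0],"turn": [0,0,0]}])

```text
clock: 13.48
ee_pos: [0.5779, -0.4415, 0.3863]
tool_rot: [-0.178, 0.75, 0.601, 0.211]
force: [-1.6, -0.4, -3.0]
grip_width: 0.0599
gripper_force: 19.9
```

```bash
cat >> h.py <<'E'
def pose():
    from bench import get_state
    s=get_state();q=s["tool_rot"];W=R.from_quat([q[1],q[2],q[3],q[0]]).as_matrix();ee=np.array(s["ee_pos"])
    print("ee",ee.round(3),"t",W[:,2].round(3),"y",W[:,1].round(3),"grasp",(ee+.163*W[:,2]).round(4),"J",np.round(s["joint_pos"],2),"F",np.round(s["force"],1),"clk",s["clock"],"w",s["grip_width"])
    return ee,W
E
python3 -c "
from h import *
pose()"
```

```text
ee [ 0.578 -0.442  0.386] t [ 0.102  0.521 -0.847] y [ 0.977 -0.213 -0.013] grasp [ 0.5946 -0.3566  0.2482] J [-0.86  0.66  1.11  0.44  1.73 -0.65] F [-1.6 -0.4 -3. ] clk 13.4833 w 0.05988435022929215
```

Emit:
move_arm(commands=[{"hand": 0.3,"offset": [-0.2,-0.4,-1],"turn": [0.98,-0.2,0]},{"hand": 0.3,"offset": [-0.2,-0.4,-1],"turn": [0.98,-0.2,0]},{"hand": 0.3,"offset": [-0.2,-0.4,-1],"turn": [0.98,-0.2,0]},{"hand": 0.3,"offset": [-0.2,-0.4,-1],"turn": [0.98,-0.2,0]},{"hand": 0.3,"offset": [-0.2,-0.4,-1],"turn": [0.98,-0.2,0]},{"hand": 0.3,"offset": [-0.2,-0.4,-1],"turn": [0.98,-0.2,0]},{"hand": 0.3,"offset": [-0.2,-0.4,-1],"turn": [0.98,-0.2,0]},{"hand": 0.3,"offset": [-0.2,-0.4,-1],"turn": [0.98,-0.2,0]},{"hand": 0.3,"offset": [-0.2,-0.2,-1],"turn": [0.2,-0.04,0]},{"hand": 0.3,"offset": [-0.1,0,-1],"turn": [0,0,0]},{"hand": 0.3,"offset": [0,0,-0.8],"turn": [0,0,0]},{"hand": 0.3,"offset": [0,0,0],"turn": [0,0,0]}])

```text
clock: 14.48
ee_pos: [0.5418, -0.5074, 0.1732]
tool_rot: [-0.341, 0.659, 0.53, 0.411]
force: [0.2, 1.3, -1.8]
grip_width: 0.0605
gripper_force: 19.9
```

```bash
python3 -c "
from h import *
from bench import *
pose()
d=snapshot('side')
cv2.imwrite('pics/s3.png',cv2.resize(d['image'][60:260,240:480],(720,600))[:,:,::-1])
"
```

```text
ee [ 0.542 -0.507  0.173] t [ 0.18   0.884 -0.43 ] y [ 0.978 -0.206 -0.014] grasp [ 0.5711 -0.3632  0.1031] J [-1.01  1.04  1.05  0.72  1.93 -0.87] F [ 0.2  1.3 -1.8] clk 14.4833 w 0.0604674603044939
```

View pics/s3.png

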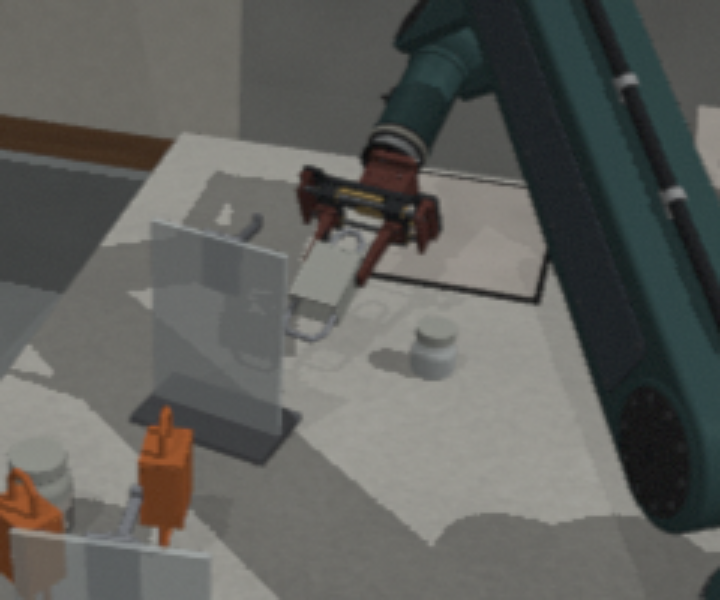

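Emit:
move_arm(commands=[{"hand": 0.3,"offset": [0,0,-0.8],"turn": [0,0,0]},{"hand": 0.3,"offset": [0,0,-0.8],"turn": [0,0,0]},{"hand": 0.3,"offset": [0,0,-0.8],"turn": [0,0,0]},{"hand": 0.3,"offset": [0,0,0],"turn": [0,0,0]}])

```text
clock: 14.87
ee_pos: [0.5418, -0.5068, 0.1246]
tool_rot: [-0.342, 0.659, 0.53, 0.411]
force: [-1.1, 0.2, -2.7]
grip_width: 0.0601
gripper_force: 19.9
```

Emit:
move_arm(commands=[{"hand": 0.3,"offset": [0,0,0],"turn": [0,0,0]},{"hand": 0.3,"offset": [0,0,-0.3],"turn": [0,0,0]},{"hand": 0.3,"offset": [0,0,-0.3],"turn": [0,0,0]},{"hand": 0.3,"offset": [0,0,-0.3],"turn": [0,0,0]},{"hand": 0.3,"offset": [0,0,-0.3],"turn": [0,0,0]},{"hand": 0.3,"offset": [0,0,0],"turn": [0,0,0]}], force=5)

```text
clock: 15.37
ee_pos: [0.5421, -0.5079, 0.1034]
tool_rot: [-0.34, 0.659, 0.53, 0.412]
force: [0.7, 0.6, -2.0]
grip_width: 0.0598
gripper_force: 5.0
```

```bash
python3 -c "
from h import *
pose()
"
```

```text
ee [ 0.542 -0.508  0.103] t [ 0.182  0.884 -0.43 ] y [ 0.978 -0.206 -0.011] grasp [ 0.5717 -0.3637  0.0334] J [-1.02  1.13  1.04  0.71  1.87 -0.92] F [ 0.7  0.6 -2. ] clk 15.3667 w 0.059794060602455616
```

Emit:
move_arm(commands=[{"hand": 0.3,"offset": [0,0,-0.2],"turn": [0,0,0]},{"hand": 0.3,"offset": [0,0,-0.2],"turn": [0,0,0]},{"hand": 0.3,"offset": [0,0,0],"turn": [0,0,0]}])

```text
clock: 15.62
ee_pos: [0.5422, -0.5079, 0.0958]
tool_rot: [-0.34, 0.659, 0.53, 0.412]
force: [-0.6, -0.7, -1.3]
grip_width: 0.0598
gripper_force: 5.0
```

```bash
python3 -c "
from h import *
from bench import *
pose()
d=snapshot('side')
cv2.imwrite('pics/s4.png',cv2.resize(d['image'][110:210,290:410],(720,600))[:,:,::-1])
"
```

```text
ee [ 0.542 -0.508  0.096] t [ 0.181  0.884 -0.43 ] y [ 0.978 -0.206 -0.011] grasp [ 0.5718 -0.3637  0.0257] J [-1.02  1.14  1.03  0.71  1.87 -0.93] F [-0.6 -0.7 -1.3] clk 15.6167 w 0.05979816853219331
```

View pics/s4.png

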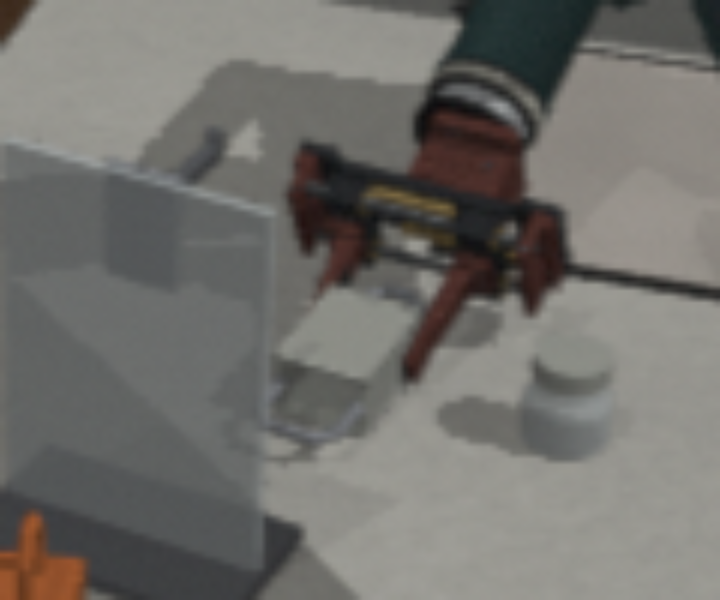

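Emit:
move_arm(commands=[{"hand": 0.3,"offset": [0,0,-0.15],"turn": [0,0,0]},{"hand": 1,"offset": [0,0,0],"turn": [0,0,0]},{"hand": 1,"offset": [0,0,0],"turn": [0,0,0]},{"hand": 1,"offset": [0,0,0],"turn": [0,0,0]},{"hand": 1,"offset": [-0.1,-0.4,0.2],"turn": [0,0,0]},{"hand": 1,"offset": [-0.18,-0.88,0.43],"turn": [0,0,0]},{"hand": 1,"offset": [-0.18,-0.88,0.43],"turn": [0,0,0]},{"hand": 1,"offset": [-0.18,-0.88,0.43],"turn": [0,0,0]},{"hand": 1,"offset": [0,-0.3,1],"turn": [-0.98,0.2,0]},{"hand": 1,"offset": [0,0,1],"turn": [-0.98,0.2,0]},{"hand": 1,"offset": [0,0.3,1],"turn": [-0.98,0.2,0]},{"hand": 1,"offset": [0,0.5,1],"turn": [-0.98,0.2,0]}])

```text
clock: 16.67
ee_pos: [0.5288, -0.5606, 0.2046]
tool_rot: [-0.259, 0.711, 0.572, 0.316]
force: [1.2, 0.5, 0.5]
grip_width: 0.0878
gripper_force: 0.0
```

```bash
python3 - <<'E'
from h import *
from bench import *
np.set_printoptions(precision=3,suppress=True)
ee,W=pose()
for c in ("side","top"):
    d=snapshot(c)
    for l,z in (("caddy",.022),("caddy_top_bar",.022),("caddy_foot_bar",.022)):
        print(c,l,[(round(float(m["conf"]),2),atz(c,m["pixel"],z)) for m in mark_of(l,c) if -.6<atz(c,m["pixel"],z)[1]<-.2])
s=get_state();snapshot("wrist")
for l,z in (("caddy",.022),("caddy_top_bar",.022),("caddy_foot_bar",.022)):
    print("w",l,[(round(float(m["conf"]),2),watz(m["pixel"],s["ee_pos"],s["tool_rot"],z)) for m in mark_of(l,"wrist")])
E
```

```text
ee [ 0.529 -0.561  0.205] t [ 0.152  0.73  -0.666] y [ 0.978 -0.21  -0.007] grasp [ 0.554 -0.442  0.096] J [-1.04  0.98  1.    0.55  1.82 -0.86] F [1.2 0.5 0.5] clk 16.6667 w 0.08779146178894594
side caddy [(0.73, array([ 0.584, -0.324,  0.022])), (0.73, array([ 0.604, -0.265,  0.022]))]
side caddy_top_bar [(0.58, array([ 0.601, -0.258,  0.022]))]
side caddy_foot_bar [(0.7, array([ 0.568, -0.404,  0.022]))]
top caddy [(0.72, array([ 0.57 , -0.33 ,  0.022]))]
top caddy_top_bar [(0.95, array([ 0.598, -0.271,  0.022]))]
top caddy_foot_bar [(0.74, array([ 0.555, -0.407,  0.022]))]
w caddy [(0.88, array([ 0.582, -0.328,  0.022]))]
w caddy_top_bar [(0.78, array([ 0.592, -0.266,  0.022])), (0.34, array([ 0.58 , -0.33 ,  0.022]))]
w caddy_foot_bar [(0.88, array([ 0.563, -0.406,  0.022]))]
```

Emit:
move_arm(commands=[{"hand": 1,"offset": [0,0.3,1],"turn": [-0.98,0.21,0]},{"hand": 1,"offset": [0.2,0.5,1],"turn": [-0.98,0.21,0]},{"hand": 1,"offset": [0.2,0.8,1],"turn": [-0.98,0.21,0]},{"hand": 1,"offset": [0.2,0.8,0.75],"turn": [-0.98,0.21,0]},{"hand": 1,"offset": [0.2,0.9,0],"turn": [-0.98,0.21,0]},{"hand": 1,"offset": [0.2,0.9,0],"turn": [-0.98,0.21,0]},{"hand": 1,"offset": [0.2,0.9,0],"turn": [-0.98,0.21,0]},{"hand": 1,"offset": [0.2,0.9,0],"turn": [-0.98,0.21,0]},{"hand": 1,"offset": [0.2,0.9,0],"turn": [-0.98,0.21,0]},{"hand": 1,"offset": [0.2,0.9,0],"turn": [-0.98,0.21,0]},{"hand": 1,"offset": [0.2,0.9,0],"turn": [-0.98,0.21,0]},{"hand": 1,"offset": [0.2,0.9,0],"turn": [-0.98,0.21,0]}])

```text
clock: 18.27
ee_pos: [0.5736, -0.366, 0.2785]
tool_rot: [-0.004, 0.779, 0.626, -0.0]
force: [-0.5, 0.3, 0.0]
grip_width: 0.0877
gripper_force: 0.0
```

Emit:
move_arm(commands=[{"hand": 1,"offset": [0.2,0.9,0],"turn": [-0.98,0.21,0]},{"hand": 1,"offset": [0.2,0.9,0],"turn": [-0.98,0.21,0]},{"hand": 1,"offset": [0,0.3,0],"turn": [-0.98,0.21,0]},{"hand": 1,"offset": [0,0,0],"turn": [-0.73,0.15,0]},{"hand": 1,"offset": [0,0,0],"turn": [0,0,0]}])

```text
clock: 18.68
ee_pos: [0.5818, -0.3232, 0.2781]
tool_rot: [0.078, 0.773, 0.622, -0.101]
force: [-0.0, 0.4, -0.3]
grip_width: 0.0877
gripper_force: 0.0
```

```bash
python3 - <<'E'
from h import *
from bench import *
np.set_printoptions(precision=3,suppress=True)
ee,W=pose()
s=get_state();snapshot("wrist")
for l,z in (("caddy",.022),("caddy_top_bar",.022),("caddy_foot_bar",.022),("ready_hook_seat",.215),("ready_hook_hinge",.21)):
    print("w",l,[(round(float(m["conf"]),2),watz(m["pixel"],s["ee_pos"],s["tool_rot"],z)) for m in mark_of(l,"wrist")[:2]])
E
```

```text
ee [ 0.582 -0.323  0.278] t [-0.059 -0.247 -0.967] y [ 0.977 -0.214 -0.005] grasp [ 0.572 -0.363  0.12 ] J [-0.54  0.57  1.52 -0.29  1.   -0.17] F [-0.   0.4 -0.3] clk 18.6833 w 0.08773061230046564
w caddy [(0.68, array([ 0.58 , -0.33 ,  0.022]))]
w caddy_top_bar [(0.64, array([ 0.594, -0.261,  0.022]))]
w caddy_foot_bar [(0.64, array([ 0.559, -0.409,  0.022]))]
w ready_hook_seat [(0.34, array([ 0.594, -0.265,  0.215]))]
w ready_hook_hinge []
```

Emit:
move_arm(commands=[{"hand": 1,"offset": [0,0.1,-1],"turn": [0,0,0]},{"hand": 1,"offset": [0,0.1,-1],"turn": [0,0,0]},{"hand": 1,"offset": [0,0.1,-1],"turn": [0,0,0]},{"hand": 1,"offset": [0,0,-0.8],"turn": [0,0,0]},{"hand": 1,"offset": [0,0,-0.7],"turn": [0,0,0]},{"hand": 0.7,"offset": [0,0,0],"turn": [0,0,0]},{"hand": 0.3,"offset": [0,0,0],"turn": [0,0,0]},{"hand": 0.3,"offset": [0,0,0],"turn": [0,0,0]},{"hand": 0.3,"offset": [0,0,0],"turn": [0,0,0]},{"hand": 0.3,"offset": [0,0,0],"turn": [0,0,0]},{"hand": 0.3,"offset": [0,0,0],"turn": [0,0,0]},{"hand": 0.3,"offset": [0,0,0],"turn": [0,0,0]}], force=35)

```text
clock: 19.98
ee_pos: [0.5821, -0.3192, 0.1897]
tool_rot: [0.079, 0.773, 0.621, -0.1]
force: [-0.1, 0.5, 4.7]
grip_width: 0.0595
gripper_force: 34.9
```

```bash
python3 -c "
from h import *
pose()"
```

```text
ee [ 0.582 -0.319  0.19 ] t [-0.057 -0.247 -0.967] y [ 0.976 -0.216 -0.002] grasp [ 0.5729 -0.3594  0.032 ] J [-0.53  0.68  1.58 -0.33  0.84 -0.1 ] F [-0.1  0.5  4.7] clk 19.9833 w 0.05951220189511476
```

Emit:
move_arm(commands=[{"hand": 0.3,"offset": [0,0,0.5],"turn": [0,0,0]},{"hand": 0.3,"offset": [0,0,1],"turn": [0,0,0]},{"hand": 0.3,"offset": [0,0,1],"turn": [0,0,0]},{"hand": 0.3,"offset": [0,0,1],"turn": [0,0,0]},{"hand": 0.3,"offset": [-0.11,-0.51,0.2],"turn": [0.917,-0.2,0]},{"hand": 0.3,"offset": [-0.11,-0.51,0.2],"turn": [0.917,-0.2,0]},{"hand": 0.3,"offset": [-0.11,-0.51,0.2],"turn": [0.917,-0.2,0]},{"hand": 0.3,"offset": [-0.11,-0.51,0.2],"turn": [0.917,-0.2,0]},{"hand": 0.3,"offset": [-0.11,-0.51,0.2],"turn": [0.917,-0.2,0]},{"hand": 0.3,"offset": [-0.11,-0.51,0.2],"turn": [0.917,-0.2,0]},{"hand": 0.3,"offset": [-0.11,-0.51,0.2],"turn": [0.917,-0.2,0]},{"hand": 0.3,"offset": [-0.11,-0.51,0.2],"turn": [0.917,-0.2,0]}])

```text
clock: 20.98
ee_pos: [0.5636, -0.4007, 0.2911]
tool_rot: [-0.087, 0.772, 0.621, 0.104]
force: [0.1, -0.2, -1.5]
grip_width: 0.0597
gripper_force: 34.9
```

Emit:
move_arm(commands=[{"hand": 0.3,"offset": [-0.1,-0.45,-0.26],"turn": [0.917,-0.2,0]},{"hand": 0.3,"offset": [-0.1,-0.45,-0.26],"turn": [0.917,-0.2,0]},{"hand": 0.3,"offset": [-0.1,-0.45,-0.26],"turn": [0.917,-0.2,0]},{"hand": 0.3,"offset": [-0.1,-0.45,-0.26],"turn": [0.917,-0.2,0]},{"hand": 0.3,"offset": [-0.1,-0.45,-0.26],"turn": [0.917,-0.2,0]},{"hand": 0.3,"offset": [-0.1,-0.45,-0.26],"turn": [0.917,-0.2,0]},{"hand": 0.3,"offset": [-0.1,-0.45,-0.26],"turn": [0.917,-0.2,0]},{"hand": 0.3,"offset": [-0.1,-0.45,-0.26],"turn": [0.917,-0.2,0]}])

```text
clock: 21.65
ee_pos: [0.5477, -0.4729, 0.2489]
tool_rot: [-0.245, 0.718, 0.578, 0.3]
force: [-0.0, 0.8, -1.2]
grip_width: 0.0596
gripper_force: 34.9
```

Emit:
move_arm(commands=[{"hand": 0.3,"offset": [-0.06,-0.26,-0.46],"turn": [0.917,-0.2,0]},{"hand": 0.3,"offset": [-0.06,-0.26,-0.46],"turn": [0.917,-0.2,0]},{"hand": 0.3,"offset": [-0.06,-0.26,-0.46],"turn": [0.917,-0.2,0]},{"hand": 0.3,"offset": [-0.06,-0.26,-0.46],"turn": [0.917,-0.2,0]},{"hand": 0.3,"offset": [-0.06,-0.26,-0.46],"turn": [0.917,-0.2,0]},{"hand": 0.3,"offset": [-0.06,-0.26,-0.46],"turn": [0.917,-0.2,0]},{"hand": 0.3,"offset": [-0.06,-0.26,-0.46],"turn": [0.917,-0.2,0]},{"hand": 0.3,"offset": [-0.06,-0.26,-0.46],"turn": [0.917,-0.2,0]},{"hand": 0.3,"offset": [0,0,0],"turn": [0,0,0]}])

```text
clock: 22.4
ee_pos: [0.5372, -0.5143, 0.1716]
tool_rot: [-0.388, 0.615, 0.494, 0.476]
force: [-1.0, -0.1, -4.0]
grip_width: 0.0601
gripper_force: 34.9
```

```bash
python3 - <<'E'
from h import *
from bench import *
np.set_printoptions(precision=3,suppress=True)
ee,W=pose()
d=snapshot('side')
cv2.imwrite('pics/s5.png',cv2.resize(d['image'][90:210,270:430],(800,600))[:,:,::-1])
for l in ("caddy","caddy_top_bar","caddy_foot_bar","ready_hook_seat"):
    print(l,[(round(float(m["conf"]),2),np.round(m["pixel"])) for m in mark_of(l,"side")[:5]])
g=ee+.163*W[:,2]
print("pred top bar px",proj("side",g+[.002,.010,.103]),"org",proj("side",g+[.002,.01,.029]))
E
```

```text
ee [ 0.537 -0.514  0.172] t [ 0.202  0.948 -0.246] y [ 0.978 -0.21  -0.007] grasp [ 0.57  -0.36   0.132] J [-1.04  1.1   1.01  0.85  2.07 -0.84] F [-1.  -0.1 -4. ] clk 22.4 w 0.060078161275923005
caddy [(0.96, array([354., 134.])), (0.93, array([247., 240.])), (0.92, array([290., 346.])), (0.91, array([296., 220.])), (0.86, array([220., 266.]))]
caddy_top_bar [(0.94, array([253., 261.])), (0.84, array([293., 364.])), (0.7, array([294., 235.])), (0.66, array([354., 117.])), (0.59, array([220., 286.]))]
caddy_foot_bar [(0.95, array([247., 222.])), (0.92, array([296., 199.])), (0.85, array([292., 322.])), (0.69, array([214., 241.])), (0.62, array([349., 155.]))]
ready_hook_seat [(0.75, array([252., 235.])), (0.66, array([316., 202.])), (0.42, array([321., 134.]))]
pred top bar px [354.627 115.97 ] org [353.312 135.098]
```

View pics/s5.png

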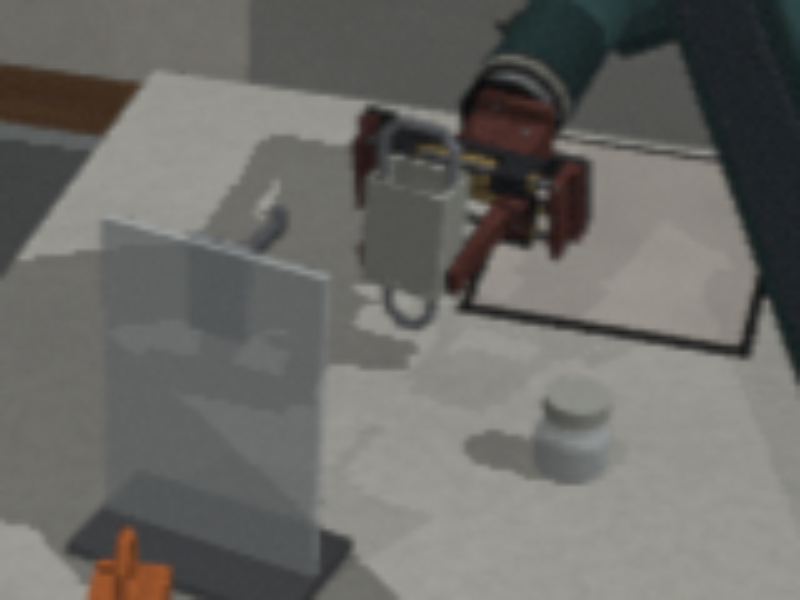

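Emit:
move_arm(commands=[{"hand": 0.3,"offset": [0.7,0.5,-0.2],"turn": [0,0,0]},{"hand": 0.3,"offset": [0.7,0.5,0],"turn": [0,0,0]},{"hand": 0.3,"offset": [0.7,0.6,0],"turn": [0,0,0]},{"hand": 0.3,"offset": [0.65,0.6,0],"turn": [0,0,0]},{"hand": 0.3,"offset": [0,0.3,0],"turn": [0,0,0]},{"hand": 0.3,"offset": [0,0,0],"turn": [0,0,0]},{"hand": 0.3,"offset": [0,0,0],"turn": [0,0,0]}])

```text
clock: 23.23
ee_pos: [0.5936, -0.463, 0.1713]
tool_rot: [-0.387, 0.615, 0.497, 0.475]
force: [0.3, -0.3, -1.9]
grip_width: 0.0596
gripper_force: 34.9
```

```bash
python3 - <<'E'
from h import *
from bench import *
np.set_printoptions(precision=3,suppress=True)
ee,W=pose();g=ee+.163*W[:,2]
print("tip side",atz("side",(325.6,133),.22))
ims=[]
for c in("side","top"):
    d=snapshot(c);im=d["image"].copy()
    tp=proj(c,g+[.002,.010,.103]);x,y=[int(v) for v in proj(c,[.645,-.21,.2])];ims.append(cv2.resize(im[y-38:y+38,x-50:x+50],(600,456),interpolation=cv2.INTER_CUBIC))
    print(c,"crop origin",x-50,y-38,"topbar",tp,"tip pred",proj(c,[.639,-.238,.215]),"hinge pred",proj(c,[.653,-.171,.215]))
    for l in("caddy_top_bar","ready_hook_seat","ready_hook_hinge"): print(c,l,[(round(float(m["conf"]),2),np.round(m["pixel"],1)) for m in mark_of(l,c) if abs(m["pixel"][0]-x)<50 and abs(m["pixel"][1]-y)<40])
cv2.imwrite("pics/m6.png",cv2.resize(np.hstack(ims),(800,304))[:,:,::-1])
E
```

```text
ee [ 0.594 -0.463  0.171] t [ 0.2    0.947 -0.25 ] y [ 0.978 -0.207 -0.004] grasp [ 0.626 -0.309  0.131] J [-0.95  1.1   1.03  0.91  2.01 -0.8 ] F [ 0.3 -0.3 -1.9] clk 23.2333 w 0.059594460692927745
tip side [ 0.641 -0.23   0.22 ]
side crop origin 272 103 topbar [334.879 120.526] tip pred [326.812 133.321] hinge pred [316.991 142.444]
side caddy_top_bar [(0.95, array([334. , 120.4]))]
side ready_hook_seat [(0.43, array([323.2, 134.7]))]
side ready_hook_hinge [(0.65, array([313.2, 142.7]))]
top crop origin 353 146 topbar [432.727 188.647] tip pred [412.982 185.612] hinge pred [392.626 181.026]
top caddy_top_bar [(0.57, array([436.3, 188.7]))]
top ready_hook_seat [(0.53, array([403.2, 182.5])), (0.42, array([392.5, 181.2]))]
top ready_hook_hinge [(0.66, array([395.9, 182.5]))]
```

View pics/m6.png

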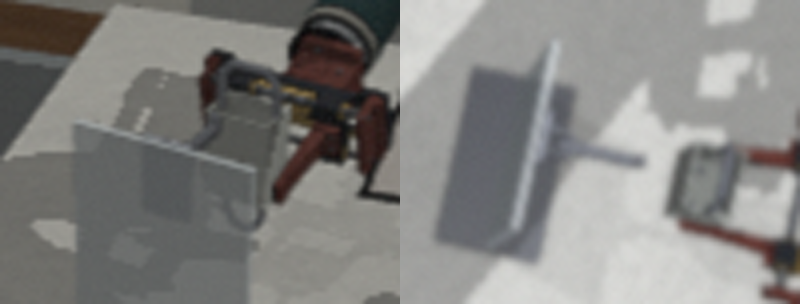

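Emit:
move_arm(commands=[{"hand": 0.3,"offset": [0.06,0.3,-0.15],"turn": [0,0,0]},{"hand": 0.3,"offset": [0.13,0.65,0],"turn": [0,0,0]},{"hand": 0.3,"offset": [0.13,0.65,0],"turn": [0,0,0]},{"hand": 0.3,"offset": [0.13,0.65,0],"turn": [0,0,0]},{"hand": 0.3,"offset": [0.13,0.65,0],"turn": [0,0,0]},{"hand": 0.3,"offset": [0.13,0.65,0],"turn": [0,0,0]},{"hand": 0.3,"offset": [0.13,0.65,0],"turn": [0,0,0]},{"hand": 0.3,"offset": [0.08,0.4,0],"turn": [0,0,0]},{"hand": 0.3,"offset": [0,0,0],"turn": [0,0,0]}])

```text
clock: 24.38
ee_pos: [0.6122, -0.3697, 0.1683]
tool_rot: [-0.387, 0.615, 0.497, 0.475]
force: [-0.6, 0.6, -1.3]
grip_width: 0.0599
gripper_force: 34.9
```

```bash
python3 - <<'E'
from h import *
from bench import *
np.set_printoptions(precision=3,suppress=True)
ee,W=pose();g=ee+.163*W[:,2]
for c in("side","top"):
    snapshot(c);print(c,proj(c,g+[.002,.010,.103]))
    for l in("caddy_top_bar",): print(c,l,[(round(float(m["conf"]),2),np.round(m["pixel"],1)) for m in mark_of(l,c)[:6]])
E
```

```text
ee [ 0.612 -0.37   0.168] t [ 0.199  0.948 -0.25 ] y [ 0.978 -0.207 -0.004] grasp [ 0.645 -0.215  0.128] J [-0.86  1.04  1.2   0.94  1.88 -0.85] F [-0.6  0.6 -1.3] clk 24.3833 w 0.05986351612576114
side [321.941 133.402]
side caddy_top_bar [(0.68, array([294.6, 237.1])), (0.67, array([293.3, 363.7])), (0.58, array([221.2, 285.8])), (0.55, array([250.6, 259.3])), (0.39, array([320.1, 133.2]))]
top [403.802 182.564]
top caddy_top_bar [(0.75, array([404.2, 182.8])), (0.73, array([258.2, 151.3])), (0.6, array([210.4, 219.3]))]
```

Emit:
move_arm(commands=[{"hand": 0.3,"offset": [0,0,-0.25],"turn": [0,0,0]},{"hand": 0.3,"offset": [0,0,-0.25],"turn": [0,0,0]},{"hand": 0.3,"offset": [0,0,-0.15],"turn": [0,0,0]},{"hand": 0.3,"offset": [0,0,-0.1],"turn": [0,0,0]},{"hand": 0.3,"offset": [0,0,0],"turn": [0,0,0]},{"hand": 0.3,"offset": [0,0,0],"turn": [0,0,0]}], force=15)

```text
clock: 25.08
ee_pos: [0.6117, -0.3722, 0.1537]
tool_rot: [-0.386, 0.615, 0.496, 0.476]
force: [-1.2, -0.7, 4.7]
grip_width: 0.0598
gripper_force: 15.0
```

Emit:
move_arm(commands=[{"hand": 0.3,"offset": [0,0,0.05],"turn": [0,0,0]},{"hand": 0.75,"offset": [0,0,0],"turn": [0,0,0]},{"hand": 0.85,"offset": [0,0,0],"turn": [0,0,0]},{"hand": 1,"offset": [0,0,0],"turn": [0,0,0]},{"hand": 1,"offset": [0,0,0],"turn": [0,0,0]},{"hand": 1,"offset": [0,0,0],"turn": [0,0,0]},{"hand": 1,"offset": [0,0,0],"turn": [0,0,0]}], force=5)

```text
clock: 25.67
ee_pos: [0.6118, -0.372, 0.1541]
tool_rot: [-0.386, 0.615, 0.496, 0.475]
force: [0.1, 0.9, -0.6]
grip_width: 0.0876
gripper_force: 0.0
```

```bash
python3 - <<'E'
from h import *
from bench import *
np.set_printoptions(precision=3,suppress=True)
pose()
for c in("side","top"):
    snapshot(c);print(c,"seat pred",proj(c,[.646,-.205,.215]),"foot pred",proj(c,[.646,-.205,.067]))
    for l in("caddy_top_bar","caddy_foot_bar","caddy"): print(c,l,[(round(float(m["conf"]),2),np.round(m["pixel"],1)) for m in mark_of(l,c) if atz(c,m["pixel"],.2)[1]<-.1])
E
```

```text
ee [ 0.612 -0.372  0.154] t [ 0.201  0.947 -0.251] y [ 0.978 -0.209 -0.004] grasp [ 0.645 -0.218  0.113] J [-0.86  1.06  1.2   0.94  1.87 -0.87] F [ 0.1  0.9 -0.6] clk 25.6667 w 0.08759700006847387
side seat pred [322.019 137.739] foot pred [321.03 175.8 ]
side caddy_top_bar [(0.36, array([319.8, 136.9]))]
side caddy_foot_bar []
side caddy []
top seat pred [402.948 183.32 ] foot pred [396.36 187.95]
top caddy_top_bar [(0.63, array([402.8, 184.1])), (0.43, array([402.4, 183.4]))]
top caddy_foot_bar []
top caddy [(0.53, array([397.1, 185.3]))]
```

Emit:
move_arm(commands=[{"hand": 1,"offset": [-0.1,-0.45,0],"turn": [0,0,0]},{"hand": 1,"offset": [-0.15,-0.7,0],"turn": [0,0,0]},{"hand": 1,"offset": [-0.18,-0.85,0],"turn": [0,0,0]},{"hand": 1,"offset": [-0.18,-0.85,0],"turn": [0,0,0]},{"hand": 1,"offset": [-0.18,-0.85,0],"turn": [0,0,0]},{"hand": 1,"offset": [-0.18,-0.85,0],"turn": [0,0,0]},{"hand": 1,"offset": [-0.18,-0.85,0],"turn": [0,0,0]},{"hand": 1,"offset": [-0.18,-0.85,0.2],"turn": [0,0,0]},{"hand": 0,"offset": [-0.1,-0.4,1],"turn": [0,0,0]},{"hand": 0,"offset": [0,0,1],"turn": [-0.98,0.2,0]},{"hand": 0,"offset": [0,0,1],"turn": [-0.98,0.2,0]},{"hand": 0,"offset": [0,0,1],"turn": [-0.98,0.2,0]}])

```text
clock: 27.07
ee_pos: [0.5825, -0.5063, 0.2401]
tool_rot: [-0.33, 0.662, 0.535, 0.408]
force: [1.0, 0.9, 0.8]
grip_width: 0.0649
gripper_force: 0.0
```

Emit:
move_arm(commands=[{"hand": 0,"offset": [0,0,1],"turn": [-0.98,0.2,0]},{"hand": 0,"offset": [0,0,1],"turn": [-0.98,0.2,0]},{"hand": 0,"offset": [0,0,1],"turn": [-0.98,0.2,0]},{"hand": 0,"offset": [0,0,1],"turn": [-0.98,0.2,0]},{"hand": 0,"offset": [0,0,1],"turn": [-0.49,0.1,0]},{"hand": 0,"offset": [0,0,1],"turn": [0,0,0]},{"hand": 0,"offset": [0,0.5,1],"turn": [0,0,0]},{"hand": 0,"offset": [0,0.5,1],"turn": [0,0,0]},{"hand": 0,"offset": [0.1,1,1],"turn": [0,0,0]},{"hand": 0,"offset": [0.1,1,1],"turn": [0,0,0]},{"hand": 0,"offset": [0.1,1,1],"turn": [0,0,0]},{"hand": 0,"offset": [0.1,1,0],"turn": [0,0,0]}])

```text
clock: 28.07
ee_pos: [0.591, -0.4045, 0.4649]
tool_rot: [-0.239, 0.717, 0.581, 0.302]
force: [0.1, -0.0, 0.8]
grip_width: 0.0007
gripper_force: 0.0
```

```bash
python3 - <<'E'
from h import *
from bench import *
np.set_printoptions(precision=3,suppress=True)
pose()
print("o3",tri((294,199),(322,183)),tri((294,237),(325,184)))
for c in("side","top"):
    snapshot(c);print(c,"seat pred",proj(c,[.646,-.205,.215]),"foot pred",proj(c,[.646,-.205,.067]))
    for l in("caddy_top_bar","caddy_foot_bar","caddy"): print(c,l,[(round(float(m["conf"]),2),np.round(m["pixel"],1)) for m in mark_of(l,c) if atz(c,m["pixel"],.2)[1]<-.1])
E
```

```text
ee [ 0.591 -0.405  0.465] t [ 0.155  0.694 -0.703] y [ 0.978 -0.21   0.009] grasp [ 0.616 -0.291  0.35 ] J [-0.86  0.62  1.05  0.65  1.93 -0.56] F [ 0.1 -0.   0.8] clk 28.0667 w 0.0006518089054807819
o3 [0.651 0.063 0.157] [0.66  0.054 0.003]
side seat pred [322.019 137.739] foot pred [321.03 175.8 ]
side caddy_top_bar [(0.43, array([322.6, 136.1]))]
side caddy_foot_bar []
side caddy []
top seat pred [402.948 183.32 ] foot pred [396.36 187.95]
top caddy_top_bar [(0.63, array([402.8, 180.9]))]
top caddy_foot_bar []
top caddy [(0.78, array([399.6, 186.4]))]
```

Emit:
move_arm(commands=[{"hand": 0,"offset": [0.1,1,0],"turn": [0,0,0]},{"hand": 0,"offset": [0.1,1,0],"turn": [0,0,0]},{"hand": 0,"offset": [0.1,1,0],"turn": [0,0,0]},{"hand": 0,"offset": [0.1,1,0],"turn": [0,0,1]},{"hand": 0,"offset": [0.1,1,0],"turn": [0,0,1]},{"hand": 0,"offset": [0.1,1,0],"turn": [0,0,1]},{"hand": 0,"offset": [0.1,1,0],"turn": [0,0,1]},{"hand": 0,"offset": [0.1,1,0],"turn": [0,0,0.4]},{"hand": 0,"offset": [0.1,1,0],"turn": [0,0,0]},{"hand": 0,"offset": [0.1,1,0],"turn": [0,0,0]},{"hand": 0,"offset": [0.1,1,0],"turn": [0,0,0]},{"hand": 0,"offset": [0.1,1,0],"turn": [0,0,0]}])

```text
clock: 29.47
ee_pos: [0.6152, -0.164, 0.458]
tool_rot: [-0.286, 0.62, 0.682, 0.261]
force: [1.1, -0.2, 0.2]
grip_width: 0.0005
gripper_force: 0.0
```

Emit:
move_arm(commands=[{"hand": 0,"offset": [0.1,1,0],"turn": [0,0,0]},{"hand": 0,"offset": [0.1,1,0],"turn": [0,0,0]},{"hand": 0,"offset": [0.1,1,0],"turn": [0,0,0]},{"hand": 0,"offset": [0.1,1,0],"turn": [0,0,0]},{"hand": 0,"offset": [0.1,1,0],"turn": [0,0,0]},{"hand": 0,"offset": [0.1,1,0],"turn": [0,0,0]},{"hand": 0,"offset": [0,1,0],"turn": [0,0,0]},{"hand": 0,"offset": [0,1,-0.5],"turn": [0,0,0]},{"hand": 0,"offset": [0,1,-1],"turn": [0,0,0]},{"hand": 0,"offset": [0,1,-1],"turn": [0,0,0]},{"hand": 0,"offset": [0,1,-1],"turn": [0,0,0]},{"hand": 0,"offset": [0,0.5,-1],"turn": [0,0,0]}])

```text
clock: 30.47
ee_pos: [0.6266, 0.0671, 0.3677]
tool_rot: [-0.286, 0.62, 0.683, 0.261]
force: [-0.3, -0.3, -0.4]
grip_width: 0.0002
gripper_force: 0.0
```

```bash
python3 - <<'E'
from h import *
from bench import *
np.set_printoptions(precision=3,suppress=True)
ee,W=pose();print("tip",ee+.182*W[:,2]); s=get_state();snapshot("wrist")
for l,z in (("dry_hook_seat",.215),("dry_hook_hinge",.21)):
    print("w",l,[(round(float(m["conf"]),2),watz(m["pixel"],s["ee_pos"],s["tool_rot"],z)) for m in mark_of(l,"wrist")[:2]])
E
```

```text
ee [0.627 0.067 0.368] t [-0.067  0.71  -0.701] y [0.995 0.095 0.001] grasp [0.616 0.183 0.254] J [-0.22  0.51  1.51  0.75  1.46 -0.54] F [-0.3 -0.3 -0.4] clk 30.4667 w 0.000245178149276817
tip [0.614 0.196 0.24 ]
w dry_hook_seat [(0.95, array([0.612, 0.277, 0.215]))]
w dry_hook_hinge [(0.55, array([0.605, 0.308, 0.21 ]))]
```

Emit:
move_arm(commands=[{"hand": 0,"offset": [0,0,-0.95],"turn": [0,0,0]},{"hand": 0,"offset": [0,0,-0.95],"turn": [0,0,0]},{"hand": 0,"offset": [0,0,-0.95],"turn": [0,0,0]},{"hand": 0,"offset": [0,0,-0.9],"turn": [0,0,0]},{"hand": 0,"offset": [-0.05,0.7,0],"turn": [0,0,0]},{"hand": 0,"offset": [-0.05,0.8,0],"turn": [0,0,0]},{"hand": 0,"offset": [-0.05,0.7,0],"turn": [0,0,0]},{"hand": 0,"offset": [0,0,0],"turn": [0,0,0]}])

```text
clock: 31.28
ee_pos: [0.6237, 0.1122, 0.2948]
tool_rot: [-0.286, 0.619, 0.684, 0.261]
force: [-0.0, -0.1, 0.1]
grip_width: 0.0008
gripper_force: 0.0
```

Emit:
move_arm(commands=[{"hand": 0,"offset": [0,0.3,0.4],"turn": [0,0,0]},{"hand": 0,"offset": [0,0.3,0.45],"turn": [0,0,0]},{"hand": 0,"offset": [0,0.2,0.6],"turn": [0,0,0]},{"hand": 0,"offset": [0,0.2,0.6],"turn": [0,0,0]},{"hand": 0,"offset": [0,0.2,0.7],"turn": [0,0,0]},{"hand": 0,"offset": [-0.05,0.2,0.65],"turn": [0,0,0]},{"hand": 0,"offset": [-0.03,0.4,0.3],"turn": [0,0,0]},{"hand": 0,"offset": [-0.03,0.4,0.3],"turn": [0,0,0]},{"hand": 0,"offset": [-0.03,0.4,0.15],"turn": [0,0,0]},{"hand": 0,"offset": [-0.03,0.35,0.1],"turn": [0,0,0]},{"hand": 0,"offset": [0,0.15,0],"turn": [0,0,0]},{"hand": 0,"offset": [0,0,0],"turn": [0,0,0]}])

```text
clock: 32.28
ee_pos: [0.6209, 0.1698, 0.3788]
tool_rot: [-0.284, 0.62, 0.684, 0.259]
force: [-1.7, -18.2, 8.9]
grip_width: 0.0005
gripper_force: 8.9
```

```bash
python3 - <<'E'
from h import *
from bench import *
ee,W=pose()
ims=[]
for c,(x,y) in (("side",(285,235)),("top",(262,192))):
    d=snapshot(c);ims.append(cv2.resize(d["image"][y-60:y+60,x-60:x+60],(400,400),interpolation=cv2.INTER_CUBIC))
cv2.imwrite("pics/f7.png",np.hstack(ims)[:,:,::-1])
E
```

```text
ee [0.621 0.17  0.379] t [-0.067  0.707 -0.704] y [0.995 0.097 0.003] grasp [0.61  0.285 0.264] J [-0.06  0.49  1.52  0.8   1.37 -0.43] F [ -1.7 -18.2   8.9] clk 32.2833 w 0.0005391859152034245
```

Emit:
move_arm(commands=[{"hand": 0,"offset": [0,-0.4,0],"turn": [0,0,0]},{"hand": 0,"offset": [0.08,-0.8,0],"turn": [0,0,0]},{"hand": 0,"offset": [0.08,-1,0],"turn": [0,0,0]},{"hand": 0,"offset": [0.08,-1,0.5],"turn": [0,0,0]},{"hand": 0,"offset": [0.08,-1,0.5],"turn": [0,0,0]},{"hand": 0,"offset": [0,-0.5,0.5],"turn": [0,0,0]},{"hand": 0,"offset": [0,0,0],"turn": [0,0,0]},{"hand": 0,"offset": [0,0,0],"turn": [0,0,0]}])

```text
clock: 33.05
ee_pos: [0.6272, 0.0772, 0.408]
tool_rot: [-0.286, 0.62, 0.683, 0.261]
force: [-0.2, -0.0, 0.7]
grip_width: 0.0006
gripper_force: 0.0
```

```bash
python3 - <<'E'
from h import *
from bench import *
ee,W=pose()
ims=[]
for c,(x,y) in (("side",(285,235)),("top",(262,192)),("side",(325,150)),("top",(400,185))):
    d=snapshot(c);ims.append(cv2.resize(d["image"][y-50:y+50,x-66:x+66],(396,300),interpolation=cv2.INTER_CUBIC))
cv2.imwrite("pics/f8.png",np.vstack([np.hstack(ims[:2]),np.hstack(ims[2:])])[:,:,::-1])
E
```

```text
ee [0.627 0.077 0.408] t [-0.067  0.71  -0.701] y [0.995 0.095 0.002] grasp [0.6163 0.193  0.2938] J [-0.21  0.47  1.47  0.75  1.51 -0.48] F [-0.2 -0.   0.7] clk 33.05 w 0.0005513207760219896
```

View pics/f8.png

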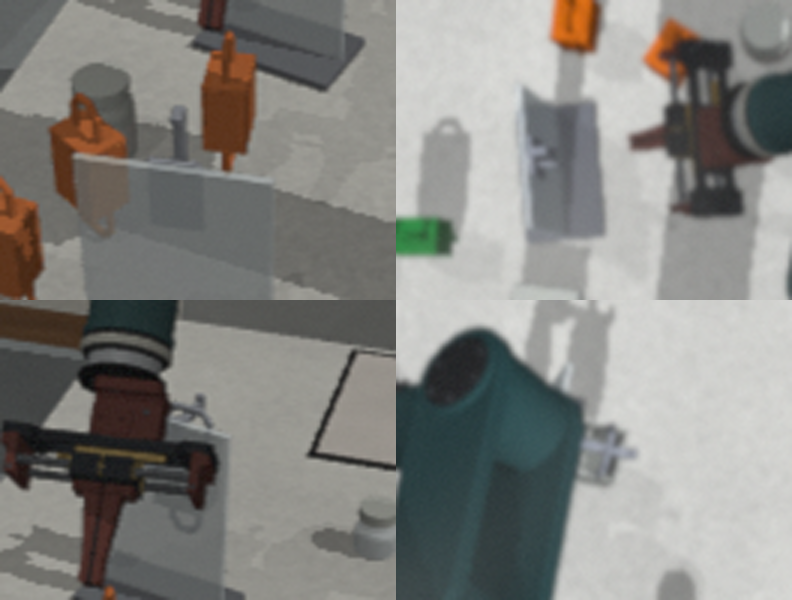

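The drying hook stands straight up at crop (180,135). The caddy hangs on the ready hook: its loop over the bar is at crop (195,405), with the view from above at (607,453). The robot touches nothing, so I hand the job in.

```bash
python3 -c "
from bench import *
print(sign_off())"
```

```text
the job is handed in; nothing more can be done
None
```

I handed the job in at about 33 s of the 72 s limit; the sign-off returned no verdict. In the last pictures the caddy hangs on the unfolded hook by its top loop, the drying hook stands folded upright, and the arm is clear of everything.

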